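# Check the collection trolley's brake lever

## Task

Before the trolley is wheeled off, check its hand brake: with the outside of your fingers, press the brake lever in towards the push bar until the brake bites and it comes up firm, short of the bar, and keep it firmly there for a second or two; then let it come all the way out again and take your hand away. Press firmly but do not strain the lever, keep off the push bar and the rest of the trolley, do not grip or pinch anything, and leave the things on the table and the trolley where they are.

Things in the scene. Friction and masses are not known exactly. Their poses are not given: they have to be found in the camera images.
- trolley: steel-tube trolley parked at the table's far edge; it does not roll. Origin: at table height, below the middle of its push bar (level, along y, axis 220 mm above the table). x points from the bar over the trolley, away from the robot, z up. The deck (480 mm wide, 50 mm above the table) begins at x = 165 mm; tubes slope to it at y = +-240 mm. From x = 20 to 165 mm only the brake is in the way
- bar_mid (a point): middle of the push bar, on its axis: a round steel tube, 30 mm in diameter, 410 mm long between its bent ends, along the trolley's y. Do not lean on it
- brake: black brake clamp, fixed somewhere along the push bar; only its lever moves. Origin on the bar's axis in the middle of the clamp (41 mm in diameter, 30 mm wide), axes parallel to the trolley's. Its housing reaches x = 64 mm and y = -16 to 36 mm; the lever turns on an upright pin at x = 50 mm, y = 0. Beside it, y = -20 to -155 mm, a black rubber grip (34 mm in diameter) sleeves the bar
- brake_lever (a joint): lever angle in rad: 0 = out (springs back by itself), grows as pressed towards the bar (-x) up to 0.27, where the brake bites and this reading stops. Force at lever_press: 3 N to start, 4 N at the bite; pressed harder, lever and brake line give springily, 1 mm per 2 N: 15 to 20 N (6 to 8 mm past the bite) is a firm press, over 45 N strains it. Follow its arc: dragging along it adds friction
- lever_press (a point): where to press: on the lever's upright front face, which looks away from the bar, at mid height; 41 mm beyond the pin in x, 95 mm from it in -y; moves with the lever. Its x points square out of that face, away from the bar, z up. Push along -x with the outside of the fingers; they and the grasp point between them stay on its +x side. Firmly pressed it is 34 mm nearer the bar, 8 mm farther along -y
- lever_tip (a point): middle of the 20 mm ball at the free end of the plain aluminium brake lever, beyond the bar as seen from the robot. Out, the lever's straight part runs along the bar from y = -36 to -128 mm in the brake's frame, 14 mm thick (x = 77 to 91 mm there), 18 mm high, level with the bar's axis. Firmly pressed, the ball is still 12 mm clear of the bar's rubber grip
- lens: hand lens with a green plastic frame, 82 mm across, and a handle 85 mm long, lying on the table; leave it alone. Origin under the middle of the glass, handle to its -x
- jar: amber glass jar with a white cap, 52 mm in diameter, 95 mm high, standing on the table; leave it alone. Origin at the centre of its underside
- carton: closed cardboard specimen carton, 106 by 156 by 73 mm high, on the trolley's top deck; leave it alone. Origin at the centre of its underside

How it is judged:
On the way:
1. the outside of the fingers (not pinching: grasp point beyond the lever, away from the bar) holds the lever pressed in up to its bite (0.26 rad or more), with over 10 N, for a second (value of joint brake_lever above 0.26 rad and contact force between the fingers and brake_lever above 10 N and x of the grasp point in the frame of lever_press above -0.003 m), for 1 s.
At the end, for the whole second after the job is handed in: After the firm press the brake lever is fully out again (within 0.03 rad) and still, and the lens, jar and carton are within 15 mm of where they began (value of joint brake_lever below 0.03 rad and velocity of joint brake_lever below 0.05 rad/s and distance of each of lens, jar, carton from where it was at the start of the episode below 0.015 m); the robot touches nothing.
It fails at once if the lever is strained: pressed with more than 45 N (contact force between any of the fingers, the arm and brake_lever above 45 N).
It fails at once if the robot leans on or grips the push bar or another part of the trolley (over 3 N) (contact force between any of the fingers, the arm and trolley above 3 N).
It fails at once if the lens, jar or carton is shifted or lifted by more than 15 mm (distance of any of lens, jar, carton from where it was at the start of the episode above 0.015 m).
It also fails if it takes over 43 s, if anything falls off the work surface, if the arm or the gripper's body presses on something with over 40 N, if the wrist force passes 120 N, or if a joint passes its speed limit or range.

## Robot

A 6-joint arm with a two-finger parallel gripper is mounted at the origin on the work surface. World frame = base frame: x ahead of the robot, y to its left, z up, the work surface at z = 0. Lengths are in m, angles in rad, forces in N, time in s.
With the tool pointing down it reaches from about 0.3 to 0.875 m from the base axis. Payload 4.2 kg.
Tool frame: the origin (TCP) lies at the very end of the fingers, on their centre line; the grasp point (between the pads) lies 19 mm behind it (bot.pinch_z is the distance from the TCP to the grasp point, in m); z points along the fingers, y is the line along which they close (so a half turn about z gives the same grasp; the last joint's range is limited). The gripper opens to 85 mm and grips with 20 to 120 N. Pads are 22 mm wide; open, the fingers measure 114 mm over their backs; the gripper's body (76 mm by 85 mm) begins 54 mm behind the grasp point. The pads swing forward as they close: fully open they stand 13 mm farther back than shut.
Start: joints at [-1.304, 0.32, 1.565, -0, 1.257, -0.02], TCP at [0.163, -0.552, 0.231] pointing down, gripper open.
Joint ranges: [-3.11, 3.11], [-0.84, 2.01], [0.21, 2.61], [-1.34, 4.49], [0.05, 2.63], [-2.56, 2.56]. Speed limits (rad/s): [2.57, 2.57, 3.14, 3.14, 3.14, 3.14].

## Interface

Orientations are given as a unit quaternion [w, x, y, z].
In Python, from workcell import telemetry, get_image, bot gives the robot as it stands. The module is installed in compiled form; this text tells all that it offers.
- The arm moves only by the tool carry_out, never from a script. Its argument "series" is a list of rows, each a list of 3 entries, a list of its own where there are three numbers: the turn, a rotation vector about the tool's x, y, z as a fraction of full scale, then the shift along the tool's x, y, z as a fraction of full scale, then the closure, from -1 (fully open) to 1 (shut). A call has 1 to 8 rows; each row shifts and turns the commanded pose from where the row before left it, along the tool's axes as they then stand; what a row does not reach is not made up. Full scale, the value 1, is 0.75 m for a shift and 90 degrees for a turn. A row lasts 1/12 s, in which the tool goes at most 41.7 mm and 7.16 degrees, less where a joint would pass 70% of its speed; a pose out of reach is approached as far as the arm can. A call with a number of a shift or a turn outside -1 to 1 is refused whole. A call with a gripper value outside its range is refused whole. The fingers move at their own pace and stop on an object; "grip_force" is the grip in N (left out, the last holds). Time passes only in rows, so rows that do not move let the fingers close. It gives the time, the measured TCP pose, the force, the opening and the grip force at its end, in the units of the state.
- telemetry.get_state(): the state, without advancing time (a new reading comes with each control period).
- get_image(name): name is "side" or "top" or "wrist"; returns a dict with "image" (420x560x3 uint8, red, green, blue), "z_map" (420x560 float32, m along the optical axis (not along the pixel's ray), 0 where there is no reading), "fx", "fy", "cx", "cy" (pixels), "D" ([k1, k2, p1, p2, k3] as OpenCV has them; the pictures are not rectified), "R" (3x3) and "t" (3): a world point X has camera coordinates R X + t. Camera axes: x right, y down, z forward; pixel columns grow to the right and rows downward; lengths in m; the calibration is good to about 2 mm. A picture is of the moment at which its call begins.
- bot.finish_job(): hands the job in; it is judged then, once.
The state is a dict: "time_s": time; "joints": joint angles; "qd": joint speeds; "effort": joint torques, N m; "tool_pos": TCP position; "eef_rot": TCP orientation; "contact_force": force on the tool from outside, world axes, zero at the start; "torque": the same for the moment, N m; "gripper_width": opening from 0.0 (shut) to 1.0 (fully open); "grasp_force": force on a finger pad.
Only numpy, scipy, OpenCV 4.12 (cv2) and the standard library are available. Lean on these libraries where they do the work, as an engineer would, in place of code of your own. Each camera call takes 0.05 s, during which the arm holds its last target. There are 200 camera calls.

## Working session

There is one attempt and no reset: what is moved stays moved. The work goes in short steps, Python scripts to look and compute and a tool call to move; the robot and the scene stay as the last step left them, time stands still between calls to the robot, and variables do not carry over. Pictures are saved under pics/ and viewed, at most 10 in all, crops included, and the job is handed in when it is done.

Besides the shell and the picture viewer there is one more tool, called after "Emit:" by a JSON object that holds its "method" and its "body". carry_out: Moves the arm, as the interface text tells. Shift numbers are shares of 0.75 m and turn numbers shares of 90 degrees, none past 1 either way. Its arguments: {"type":"object","properties":{"series":{"type":"array","items":{"type":"array"}},"grip_force":{"type":"number"}},"required":["series"]}

```bash
mkdir -p pics; cat > h.py <<'E'
import numpy as np, cv2
from workcell import telemetry, get_image, bot
def snap(n,f):
    d=get_image(n); cv2.imwrite(f'pics/{f}.png',d['image'][:,:,::-1]); np.savez(f'pics/{f}.npz',**d); return d
def world(d,u,v,z=None):
    "pixel -> world using z_map (or given depth)"
    K=np.array([[d['fx'],0,d['cx']],[0,d['fy'],d['cy']],[0,0,1]],float)
    n=cv2.undistortPoints(np.array([[[u,v]]],float),K,np.array(d['D'],float))[0,0]
    z=float(d['z_map'][int(round(v)),int(round(u))]) if z is None else z
    return np.array(d['R']).T@(np.array([n[0]*z,n[1]*z,z])-np.array(d['t']))
def cloud(d):
    h,w=d['z_map'].shape; K=np.array([[d['fx'],0,d['cx']],[0,d['fy'],d['cy']],[0,0,1]],float)
    uv=np.stack(np.meshgrid(np.arange(w),np.arange(h)),-1).reshape(-1,1,2).astype(float)
    n=cv2.undistortPoints(uv,K,np.array(d['D'],float))[:,0]; z=d['z_map'].reshape(-1,1).astype(float)
    P=(np.hstack([n*z,z])-np.array(d['t']))@np.array(d['R']); P[z[:,0]<=0]=np.nan
    return P.reshape(h,w,3)
E
python3 - <<'E'
from h import *
for n in ('top','side'):
    d=snap(n,n+'0'); print(n,d['fx'],d['D'],-np.array(d['R']).T@d['t'])
s=telemetry.get_state(); print(s)
print(bot.pinch_z)
E
```

```text
top 392.0623832422419 [-0.06578132  0.          0.          0.          0.        ] [ 0.4333035  -0.01061212  0.96437751]
side 487.2192271161746 [0.00861783 0.         0.         0.         0.        ] [0.25721027 0.62813526 0.91176386]
{'time_s': 0.1, 'joints': array([-1.30400783e+00,  3.20226493e-01,  1.56551869e+00, -5.94703657e-07,
        1.25742907e+00, -1.99475815e-02]), 'qd': array([ 0.00142824, -0.00248869, -0.00424643,  0.00088057,  0.00086754,
       -0.00057045]), 'effort': array([ 5.11189137e-04, -4.16409087e+01, -2.34705234e+01,  9.60821438e-06,
        4.93454820e-03,  1.03500466e-05]), 'tool_pos': array([ 0.1625425 , -0.55111191,  0.23058208]), 'eef_rot': array([-7.84748087e-04,  9.89740072e-01,  1.42877447e-01, -9.76337270e-05]), 'contact_force': array([ 0.17795126, -0.44283031,  0.50342868]), 'torque': array([-0.00081755, -0.02804216,  0.03410082]), 'grasp_force': 0.0, 'gripper_width': 0.9977325643341741}
0.0187
```

View pics/top0.png

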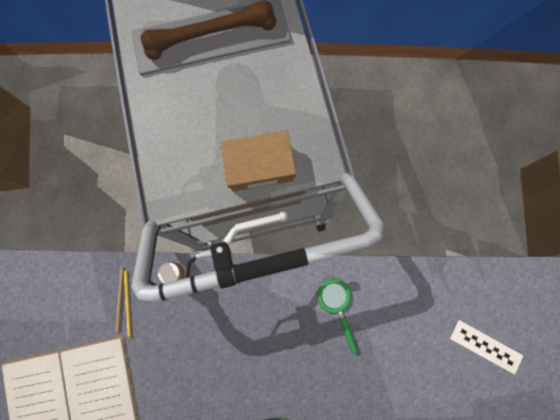

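View pics/side0.png

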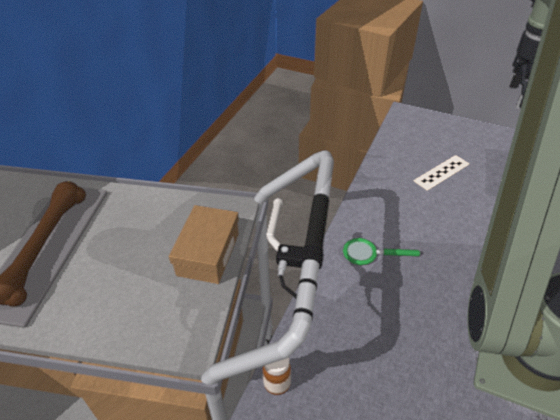

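The top view shows the clamp at about (222,265), the rubber grip running to (306,256), and the white lever from (228,240) to its ball at (283,216). The jar is at (172,273), the lens at (335,297) and the carton at (258,160). Next I'll fit the bar and lever from depth.

```bash
python3 - <<'E'
from h import *
for n in ('top0','side0'):
    d=dict(np.load(f'pics/{n}.npz')); P=cloud(d)
    m=(P[...,2]>.19)&(P[...,2]<.26)&(P[...,0]<1.0)&(P[...,0]>.4)
    Q=P[m]; C=d['image'][m]
    print(n,len(Q),Q.min(0),Q.max(0))
    # top-down occupancy picture, 1 px = 1 mm
    im=np.zeros((420,520,3),np.uint8)
    for q,c in zip(Q,C):
        u=int((0.3-q[1])*1000); v=int((0.8-q[0])*1000)
        if 0<=u<519 and 0<=v<419: im[v:v+2,u:u+2]=c[::-1]
    for k in range(0,520,50): cv2.putText(im,f'{.3-k/1000:.2f}',(k,10),0,.3,(0,255,255)); cv2.line(im,(k,12),(k,18),(0,255,255))
    for k in range(0,420,50): cv2.putText(im,f'{.8-k/1000:.2f}',(0,k+4),0,.3,(0,255,255))
    cv2.imwrite(f'pics/occ_{n}.png',im)
a=cv2.imread('pics/occ_top0.png');b=cv2.imread('pics/top0.png')[190:310,140:390]
cv2.imwrite('pics/m1.png',cv2.resize(b,None,fx=3.2,fy=3.2,interpolation=cv2.INTER_CUBIC))
d=dict(np.load('pics/top0.npz'))
for p in [(150,293),(175,290),(205,284),(225,265),(250,270),(300,257),(340,247),(365,242),(283,216),(270,218),(255,222),(240,230),(222,248),(172,268),(258,160)]: print(p,world(d,*p).round(4))
E
```

```text
top0 5812 [ 0.40006129 -0.20517614  0.19008202] [0.56951868 0.28710179 0.24263555]
side0 4801 [ 0.40000266 -0.194838    0.19012335] [0.56528748 0.29126724 0.24158456]
(150, 293) [0.4081 0.2372 0.2322]
(175, 290) [0.4146 0.1906 0.2342]
(205, 284) [0.4266 0.1359 0.2336]
(225, 265) [0.4619 0.1004 0.2342]
(250, 270) [0.4533 0.0535 0.2388]
(300, 257) [ 0.4787 -0.038   0.2353]
(340, 247) [ 0.4984 -0.1128  0.2326]
(365, 242) [ 0.5083 -0.1597  0.2343]
(283, 216) [ 0.556  -0.0052  0.2304]
(270, 218) [0.5518 0.0194 0.2299]
(255, 222) [0.544  0.0477 0.2282]
(240, 230) [0.5286 0.076  0.2251]
(222, 248) [0.4935 0.1078 0.231 ]
(172, 268) [0.4586 0.2388 0.0938]
(258, 160) [0.7    0.0536 0.1226]
```

View pics/occ_top0.png

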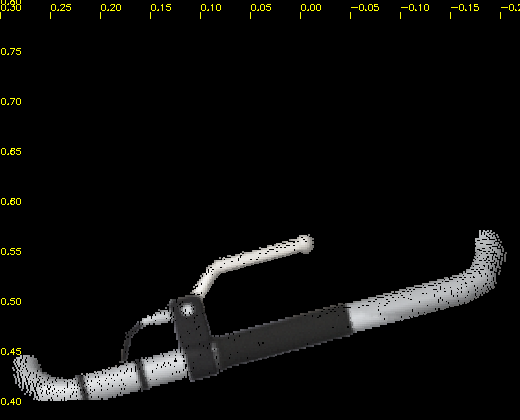

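View pics/m1.png

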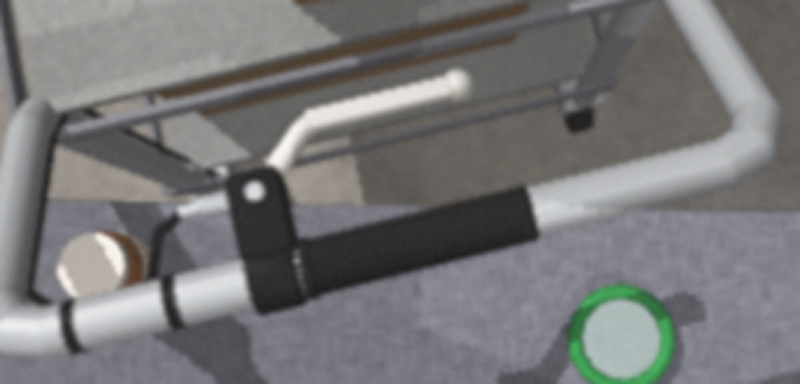

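The top-down map shows the pin near (0.493, 0.112), the ball near (0.556, -0.005), and the bar turned about 15°. Now I'll fit them accurately and plan the move in tool axes.

```bash
cat > fit.py <<'E'
from h import *
for n in ('top0','side0'):
    d=dict(np.load(f'pics/{n}.npz')); P=cloud(d); I=d['image'].astype(int)
    def line(m,nm):
        Q=P[m]; s=np.polyfit(Q[:,1],Q[:,0],1)
        for _ in range(3):
            r=Q[:,0]-np.polyval(s,Q[:,1]); k=abs(r)<2*r.std()+1e-4; s=np.polyfit(Q[k,1],Q[k,0],1)
        r=Q[:,0]-np.polyval(s,Q[:,1])
        print(n,nm,len(Q),'yaw deg',np.degrees(np.arctan(-s[0])).round(2),'x at y=0.03',np.polyval(s,.03).round(4),'r',np.percentile(r,[3,97]).round(4),'z98',np.percentile(Q[:,2],98).round(4)); return s
    inz=(P[...,2]>.2)&(P[...,2]<.25); X,Y=P[...,0],P[...,1]
    line(inz&(Y>-.03)&(Y<.075)&(X<.51)&(X>.4),'grip')
    line((P[...,2]>.226)&(Y>-.14)&(Y<-.05)&(X<.53)&(X>.4),'bar')
    s=line(inz&(Y>.01)&(Y<.07)&(X>.52)&(X<.6),'lever')
    m=inz&(X>.54)&(Y<.006)&(Y>-.04)&(X<.59); print('ball',P[m].min(0).round(4),P[m].max(0).round(4))
    g=inz&(I.sum(-1)<130)&(X>.42)&(X<.52)&(Y<.09); Yg=P[g]; print('grip end y',np.percentile(Yg[:,1],[0.5,2]).round(4))
    w=(abs(X-.492)<.01)&(abs(Y-.112)<.012)&(I.sum(-1)>380)&inz; print('pin',w.sum(),P[w].mean(0).round(4))
E
python3 fit.py
```

```text
top0 grip 1060 yaw deg 14.8 x at y=0.03 0.4604 r [-0.0159  0.0168] z98 0.238
top0 bar 717 yaw deg 14.86 x at y=0.03 0.4607 r [-0.013   0.0136] z98 0.2363
top0 lever 261 yaw deg 14.96 x at y=0.03 0.5471 r [-0.0061  0.0076] z98 0.2306
ball [ 0.5477 -0.0129  0.2145] [0.5652 0.0044 0.2326]
grip end y [-0.0486 -0.0439]
pin 30 [0.4904 0.1125 0.2359]
side0 grip 727 yaw deg 14.48 x at y=0.03 0.4579 r [-0.0157  0.0166] z98 0.238
side0 bar 383 yaw deg 15.1 x at y=0.03 0.4577 r [-0.0129  0.0133] z98 0.2366
side0 lever 182 yaw deg 14.6 x at y=0.03 0.5443 r [-0.0059  0.0075] z98 0.2307
ball [ 0.5441 -0.0108  0.216 ] [0.563  0.0056 0.2307]
grip end y [-0.0438 -0.0409]
pin 26 [0.4887 0.115  0.2362]
```

Both cameras agree: yaw is about 14.8°, the pin is at (0.4896, 0.1137), and the press point is at about (0.553, 0.032, 0.22). The tool's x axis is already nearly along the trolley's x. I'll shut the fingers, raise, cross above the bar and come down beyond the lever.

Emit:
{"method": "carry_out", "body": {"series": [[[0, 0, 0.018], [0, 0, -0.04], 1], [[0, 0, 0], [0, 0, -0.04], 1], [[0, 0, 0], [0, 0, -0.04], 1], [[0, 0, 0], [0, 0, -0.04], 1], [[0, 0, 0], [0.0335, -0.028, 0], 1], [[0, 0, 0], [0.0335, -0.028, 0], 1], [[0, 0, 0], [0.0335, -0.028, 0], 1], [[0, 0, 0], [0.0335, -0.028, 0], 1]], "grip_force": 40}}

```text
time_s: 0.77
tool_pos: [0.2388, -0.4433, 0.3509]
eef_rot: [-0.0, 0.992, 0.128, -0.0]
contact_force: [0.8, 0.1, 0.2]
gripper_width: 0.001
grasp_force: 0.0
```

Emit:
{"method": "carry_out", "body": {"series": [[[0, 0, 0], [0.0335, -0.028, 0], 1], [[0, 0, 0], [0.0335, -0.028, 0], 1], [[0, 0, 0], [0.0335, -0.028, 0], 1], [[0, 0, 0], [0.0335, -0.028, 0], 1], [[0, 0, 0], [0.0335, -0.028, 0], 1], [[0, 0, 0], [0.0335, -0.028, 0], 1], [[0, 0, 0], [0.0335, -0.028, 0], 1], [[0, 0, 0], [0.0335, -0.028, 0], 1]]}}

```text
time_s: 1.43
tool_pos: [0.3901, -0.2292, 0.3511]
eef_rot: [-0.0, 0.992, 0.129, -0.0]
contact_force: [1.1, -0.8, -0.2]
gripper_width: -0.001
grasp_force: 0.0
```

Emit:
{"method": "carry_out", "body": {"series": [[[0, 0, 0], [0.0335, -0.028, 0], 1], [[0, 0, 0], [0.0335, -0.028, 0], 1], [[0, 0, 0], [0.0335, -0.028, 0], 1], [[0, 0, 0], [0.0335, -0.028, 0], 1], [[0, 0, 0], [0.0335, -0.028, 0], 1], [[0, 0, 0], [0.0335, -0.028, 0], 1], [[0, 0, 0], [0.0335, -0.028, 0], 1], [[0, 0, 0], [0, 0, 0], 1]]}}

```text
time_s: 2.1
tool_pos: [0.5246, -0.0395, 0.3501]
eef_rot: [-0.001, 0.991, 0.131, 0.0]
contact_force: [-0.3, -1.5, 0.1]
gripper_width: -0.002
grasp_force: 0.0
```

```bash
cat > st.py <<'E'
from h import *
from scipy.spatial.transform import Rotation as Ro
th=np.radians(14.8); ex=np.array([np.cos(th),np.sin(th)]); ey=np.array([-ex[1],ex[0]]); pin=np.array([.4896,.1137])
s=telemetry.get_state(); p=s['tool_pos']; R=Ro.from_quat(s['eef_rot'],scalar_first=True).as_matrix()
r=p[:2]-pin; f=s['contact_force']
print('t',round(s['time_s'],2),'tcp',p.round(4),'brake-rel to pin mm',(r@ex*1e3).round(1),(r@ey*1e3).round(1),'toolx yaw',np.degrees(np.arctan2(R[1,0],R[0,0])).round(2),'zaxis',R[:,2].round(3),'F trolley',(f[:2]@ex).round(2),(f[:2]@ey).round(2),f[2].round(2),'grip',round(s['gripper_width'],3),s['joints'].round(2))
E
python3 st.py
```

```text
t 2.1 tcp [ 0.5246 -0.0395  0.3501] brake-rel to pin mm -5.3 -157.1 toolx yaw 15.1 zaxis [-0.     0.003 -1.   ] F trolley -0.65 -1.39 0.15 grip -0.002 [-0.1   0.19  1.45  0.    1.5   1.21]
```

Emit:
{"method": "carry_out", "body": {"series": [[[0, 0, 0], [0.0316, -0.0277, 0], 1], [[0, 0, 0], [0.0316, -0.0277, 0], 1], [[0, 0, 0], [0.0316, -0.0277, 0], 1], [[0, 0, 0], [0, 0, 0.03], 1], [[0, 0, 0], [0, 0, 0.03], 1], [[0, 0, 0], [0, 0, 0.03], 1], [[0, 0, 0], [0, 0, 0.03], 1], [[0, 0, 0], [0, 0, 0], 1]]}}

```text
time_s: 2.77
tool_pos: [0.572, 0.0342, 0.2562]
eef_rot: [-0.0, 0.992, 0.129, -0.005]
contact_force: [-1.3, -0.2, -0.7]
gripper_width: -0.002
grasp_force: 0.0
```

```bash
python3 st.py; python3 - <<'E'
from h import *
a=snap('side','side1')['image'][150:320,180:400,::-1]; b=snap('top','top1')['image'][150:320,160:380,::-1]
cv2.imwrite('pics/c1.png',cv2.resize(np.hstack([a,b]),None,fx=1.8,fy=1.8,interpolation=cv2.INTER_CUBIC))
E
```

```text
t 2.77 tcp [0.572  0.0342 0.2562] brake-rel to pin mm 59.4 -97.9 toolx yaw 14.81 zaxis [-0.011 -0.001 -1.   ] F trolley -1.3 0.11 -0.69 grip -0.002 [ 0.04  0.31  1.52 -0.    1.33  1.35]
```

View pics/c1.png

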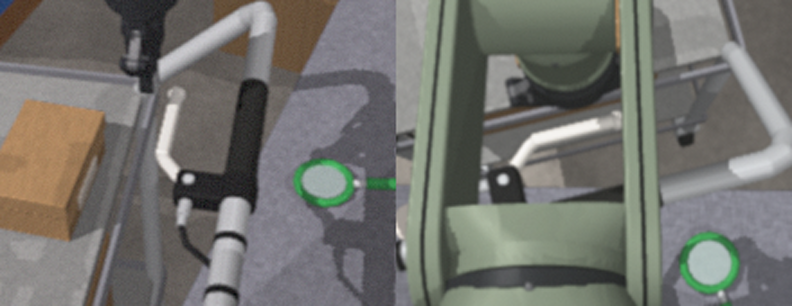

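The side crop shows the shut fingers, tip near (150,80), beyond the lever and above it. The top crop is mostly hidden by the arm. I'll let it settle and re-read the state.

```bash
python3 st.py
```

```text
t 2.87 tcp [0.5746 0.0343 0.261 ] brake-rel to pin mm 61.9 -98.5 toolx yaw 14.79 zaxis [-0.002 -0.    -1.   ] F trolley 0.06 -0.71 0.67 grip -0.001 [ 0.04  0.3   1.51 -0.    1.33  1.35]
```

Emit:
{"method": "carry_out", "body": {"series": [[[0, 0, 0], [0.008, -0.0045, 0], 1], [[0, 0, 0], [0, 0, 0], 1], [[0, 0, 0], [0, 0, 0.022], 1], [[0, 0, 0], [0, 0, 0.022], 1], [[0, 0, 0], [0, 0, 0.022], 1], [[0, 0, 0], [0, 0, 0.022], 1], [[0, 0, 0], [0, 0, 0], 1], [[0, 0, 0], [0, 0, 0], 1]]}}

```text
time_s: 3.53
tool_pos: [0.5803, 0.0396, 0.1959]
eef_rot: [0.0, 0.992, 0.129, 0.0]
contact_force: [0.6, 0.2, -0.1]
gripper_width: 0.001
grasp_force: 0.0
```

```bash
python3 st.py; python3 - <<'E'
from h import *
a=snap('side','side2')['image'][170:270,230:350,::-1]; b=snap('wrist','wr2')['image'][:,:,::-1]
cv2.imwrite('pics/c2.png',np.hstack([cv2.resize(a,(432,360),interpolation=cv2.INTER_CUBIC),cv2.resize(b,(360,360))]))
E
```

```text
t 3.53 tcp [0.5803 0.0396 0.1959] brake-rel to pin mm 68.7 -94.8 toolx yaw 14.82 zaxis [ 0. -0. -1.] F trolley 0.6 0.01 -0.11 grip 0.001 [ 0.05  0.35  1.61 -0.    1.18  1.36]
```

View pics/c2.png

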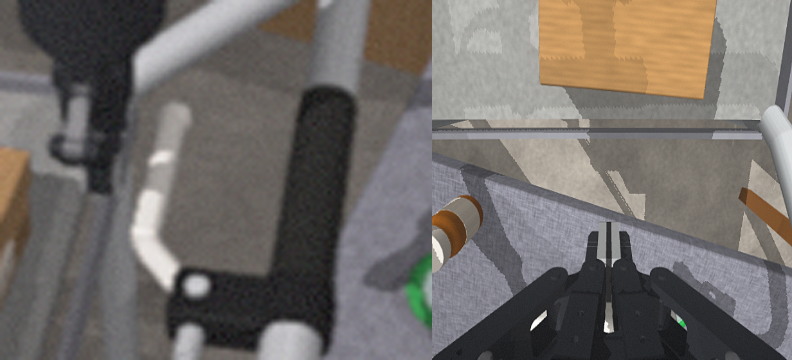

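The fingers are down beyond the lever with about 16 mm of clear gap: tips at (100,190) and the lever at (150,190) in the left panel. The linkage is clear of everything. I'll close in gently.

Emit:
{"method": "carry_out", "body": {"series": [[[0, 0, 0], [-0.005, 0, 0], 1], [[0, 0, 0], [-0.005, 0, 0], 1], [[0, 0, 0], [-0.005, 0, 0], 1], [[0, 0, 0], [-0.003, 0, 0], 1], [[0, 0, 0], [-0.002, 0, 0], 1], [[0, 0, 0], [-0.001, 0, 0], 1], [[0, 0, 0], [0, 0, 0], 1], [[0, 0, 0], [0, 0, 0], 1]]}}

```text
time_s: 4.3
tool_pos: [0.5649, 0.0355, 0.1954]
eef_rot: [0.0, 0.992, 0.129, 0.0]
contact_force: [0.6, 0.2, 0.6]
gripper_width: 0.002
grasp_force: 0.4
```

```bash
python3 st.py
```

```text
t 4.3 tcp [0.5649 0.0355 0.1954] brake-rel to pin mm 52.8 -94.8 toolx yaw 14.81 zaxis [ 0.001 -0.    -1.   ] F trolley 0.6 0.07 0.58 grip 0.002 [ 0.04  0.33  1.64 -0.    1.17  1.35]
```

Emit:
{"method": "carry_out", "body": {"series": [[[0, 0, 0], [-0.001, 0, 0], 1], [[0, 0, 0.0127], [-0.0025, 0.0014, 0], 1], [[0, 0, 0.0127], [-0.0025, 0.0014, 0], 1], [[0, 0, 0.0127], [-0.0025, 0.0014, 0], 1], [[0, 0, 0.0127], [-0.0025, 0.0014, 0], 1], [[0, 0, 0.0127], [-0.0025, 0.0014, 0], 1], [[0, 0, 0], [0, 0, 0], 1], [[0, 0, 0], [0, 0, 0], 1]]}}

```text
time_s: 4.97
tool_pos: [0.556, 0.028, 0.1954]
eef_rot: [0.0, 0.997, 0.079, 0.0]
contact_force: [3.8, 0.8, 0.9]
gripper_width: -0.003
grasp_force: 1.7
```

```bash
python3 st.py
```

```text
t 4.97 tcp [0.556  0.028  0.1954] brake-rel to pin mm 42.3 -99.9 toolx yaw 9.08 zaxis [ 0.001 -0.    -1.   ] F trolley 3.87 -0.2 0.93 grip -0.003 [ 0.03  0.32  1.66 -0.    1.16  1.44]
```

Contact at 3.9 N, tracking the arc. Continue to near the bite.

Emit:
{"method": "carry_out", "body": {"series": [[[0, 0, 0.0127], [-0.0025, 0.0014, 0], 1], [[0, 0, 0.0127], [-0.0025, 0.0014, 0], 1], [[0, 0, 0.0127], [-0.0025, 0.0014, 0], 1], [[0, 0, 0.0127], [-0.0025, 0.0014, 0], 1], [[0, 0, 0.0127], [-0.0025, 0.0014, 0], 1], [[0, 0, 0.0127], [-0.0025, 0.0014, 0], 1], [[0, 0, 0.0127], [-0.0025, 0.0014, 0], 1], [[0, 0, 0], [0, 0, 0], 1]]}}

```text
time_s: 5.63
tool_pos: [0.5432, 0.0195, 0.1953]
eef_rot: [-0.0, 1.0, 0.009, -0.0]
contact_force: [2.2, 1.8, -0.0]
gripper_width: -0.002
grasp_force: 1.6
```

```bash
python3 st.py
```

```text
t 5.63 tcp [0.5432 0.0195 0.1953] brake-rel to pin mm 27.7 -104.8 toolx yaw 1.02 zaxis [-0.  0. -1.] F trolley 2.58 1.23 -0.04 grip -0.002 [0.01 0.3  1.69 0.   1.15 1.57]
```

Emit:
{"method": "carry_out", "body": {"series": [[[0, 0, 0.0064], [-0.0013, 0.0007, 0], 1], [[0, 0, 0.0064], [-0.0013, 0.0007, 0], 1], [[0, 0, 0.0064], [-0.0013, 0.0007, 0], 1], [[0, 0, 0.0064], [-0.0013, 0.0007, 0], 1], [[0, 0, 0.0064], [-0.0013, 0.0007, 0], 1], [[0, 0, 0.0064], [-0.0013, 0.0007, 0], 1], [[0, 0, 0], [0, 0, 0], 1], [[0, 0, 0], [0, 0, 0], 1]]}}

```text
time_s: 6.3
tool_pos: [0.5393, 0.017, 0.1957]
eef_rot: [-0.001, 1.0, -0.021, 0.002]
contact_force: [6.7, 4.2, -0.6]
gripper_width: 0.002
grasp_force: 3.3
```

```bash
python3 st.py
```

```text
t 6.3 tcp [0.5393 0.017  0.1957] brake-rel to pin mm 23.3 -106.1 toolx yaw -2.4 zaxis [ 0.004  0.001 -1.   ] F trolley 7.55 2.3 -0.61 grip 0.002 [0.01 0.29 1.7  0.   1.14 1.62]
```

Emit:
{"method": "carry_out", "body": {"series": [[[0, 0, 0.0064], [-0.0013, 0.0007, 0], 1], [[0, 0, 0.0064], [-0.0013, 0.0007, 0], 1], [[0, 0, 0.0064], [-0.0013, 0.0007, 0], 1], [[0, 0, 0.0064], [-0.0013, 0.0007, 0], 1], [[0, 0, 0], [0, 0, 0], 1], [[0, 0, 0], [0, 0, 0], 1]]}}

```text
time_s: 6.8
tool_pos: [0.5371, 0.0157, 0.1961]
eef_rot: [-0.001, 0.999, -0.041, 0.004]
contact_force: [11.3, 5.8, -0.6]
gripper_width: 0.001
grasp_force: 5.2
```

```bash
python3 st.py
```

```text
t 6.8 tcp [0.5371 0.0157 0.1961] brake-rel to pin mm 20.9 -106.9 toolx yaw -4.71 zaxis [ 0.008  0.002 -1.   ] F trolley 12.45 2.74 -0.64 grip 0.001 [0.01 0.28 1.71 0.   1.14 1.66]
```

Emit:
{"method": "carry_out", "body": {"series": [[[0, 0, 0], [-0.0015, 0.0005, 0], 1], [[0, 0, 0], [-0.0015, 0.0005, 0], 1], [[0, 0, 0], [-0.0015, 0.0005, 0], 1], [[0, 0, 0], [0, 0, 0], 1], [[0, 0, 0], [0, 0, 0], 1]]}}

```text
time_s: 7.22
tool_pos: [0.5354, 0.0151, 0.1965]
eef_rot: [-0.002, 0.999, -0.041, 0.006]
contact_force: [14.9, 5.9, -1.7]
gripper_width: 0.001
grasp_force: 7.0
```

```bash
python3 st.py
```

```text
t 7.22 tcp [0.5354 0.0151 0.1965] brake-rel to pin mm 19.1 -107.0 toolx yaw -4.72 zaxis [ 0.012  0.003 -1.   ] F trolley 15.94 1.88 -1.72 grip 0.001 [0.01 0.28 1.72 0.   1.13 1.66]
```

16 N. I'll press a hair more and hold for two seconds.

Emit:
{"method": "carry_out", "body": {"series": [[[0, 0, 0], [-0.0015, 0.0003, 0], 1], [[0, 0, 0], [0, 0, 0], 1], [[0, 0, 0], [0, 0, 0], 1], [[0, 0, 0], [0, 0, 0], 1], [[0, 0, 0], [0, 0, 0], 1], [[0, 0, 0], [0, 0, 0], 1], [[0, 0, 0], [0, 0, 0], 1], [[0, 0, 0], [0, 0, 0], 1]]}}

```text
time_s: 7.88
tool_pos: [0.5348, 0.0149, 0.1966]
eef_rot: [-0.002, 0.999, -0.041, 0.007]
contact_force: [15.8, 6.2, -2.4]
gripper_width: 0.0
grasp_force: 7.6
```

Emit:
{"method": "carry_out", "body": {"series": [[[0, 0, 0], [0, 0, 0], 1], [[0, 0, 0], [0, 0, 0], 1], [[0, 0, 0], [0, 0, 0], 1], [[0, 0, 0], [0, 0, 0], 1], [[0, 0, 0], [0, 0, 0], 1], [[0, 0, 0], [0, 0, 0], 1], [[0, 0, 0], [0, 0, 0], 1], [[0, 0, 0], [0, 0, 0], 1]]}}

```text
time_s: 8.55
tool_pos: [0.5348, 0.0149, 0.1966]
eef_rot: [-0.002, 0.999, -0.041, 0.007]
contact_force: [16.4, 6.6, -2.7]
gripper_width: 0.004
grasp_force: 7.6
```

```bash
python3 st.py; python3 - <<'E'
from h import *
a=snap('side','side3')['image'][170:270,230:350,::-1]
cv2.imwrite('pics/c3.png',cv2.resize(a,(600,500),interpolation=cv2.INTER_CUBIC))
E
```

```text
t 8.55 tcp [0.5348 0.0149 0.1966] brake-rel to pin mm 18.5 -107.1 toolx yaw -4.72 zaxis [ 0.014  0.003 -1.   ] F trolley 17.55 2.15 -2.73 grip 0.004 [0.   0.28 1.72 0.   1.13 1.66]
```

View pics/c3.png

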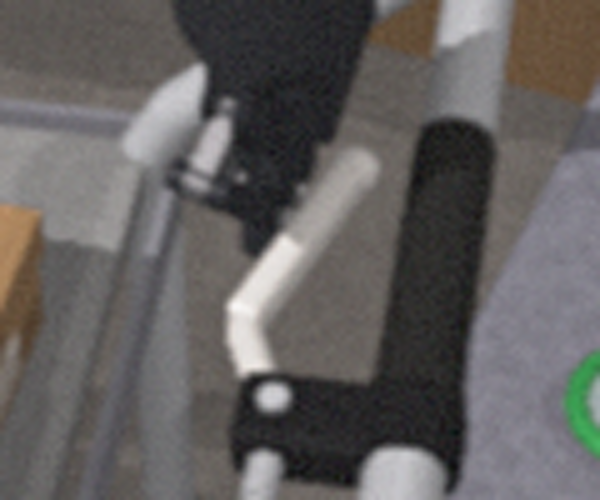

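Emit:
{"method": "carry_out", "body": {"series": [[[0, 0, 0], [0, 0, 0], 1], [[0, 0, 0], [0, 0, 0], 1], [[0, 0, 0], [0, 0, 0], 1], [[0, 0, 0], [0, 0, 0], 1], [[0, 0, 0], [0, 0, 0], 1], [[0, 0, 0], [0, 0, 0], 1], [[0, 0, 0], [0, 0, 0], 1], [[0, 0, 0], [0, 0, 0], 1]]}}

```text
time_s: 9.27
tool_pos: [0.5349, 0.0149, 0.1967]
eef_rot: [-0.002, 0.999, -0.041, 0.007]
contact_force: [15.9, 6.4, -1.9]
gripper_width: 0.0
grasp_force: 7.6
```

The lever is pressed in to the bite, with the ball at (362,165) clear of the grip and the fingers on its outer face. It was held at about 17 N for two seconds. Now I'll let it out back along the arc.

Emit:
{"method": "carry_out", "body": {"series": [[[0, 0, 0], [0.002, -0.0006, 0], 1], [[0, 0, 0], [0.002, -0.0006, 0], 1], [[0, 0, 0], [0.002, -0.0006, 0], 1], [[0, 0, -0.0127], [0.0025, -0.0014, 0], 1], [[0, 0, -0.0127], [0.0025, -0.0014, 0], 1], [[0, 0, -0.0127], [0.0025, -0.0014, 0], 1], [[0, 0, -0.0127], [0.0025, -0.0014, 0], 1], [[0, 0, -0.0127], [0.0025, -0.0014, 0], 1]]}}

```text
time_s: 9.93
tool_pos: [0.5434, 0.0193, 0.1953]
eef_rot: [0.0, 1.0, 0.01, -0.0]
contact_force: [4.1, 1.2, 0.7]
gripper_width: -0.003
grasp_force: 1.7
```

Emit:
{"method": "carry_out", "body": {"series": [[[0, 0, -0.0127], [0.0025, -0.0014, 0], 1], [[0, 0, -0.0127], [0.0025, -0.0014, 0], 1], [[0, 0, -0.0127], [0.0025, -0.0014, 0], 1], [[0, 0, -0.0127], [0.0025, -0.0014, 0], 1], [[0, 0, -0.0127], [0.0025, -0.0014, 0], 1], [[0, 0, -0.0127], [0.0025, -0.0014, 0], 1], [[0, 0, -0.0127], [0.0025, -0.0014, 0], 1], [[0, 0, -0.0127], [0.0025, -0.0014, 0], 1]]}}

```text
time_s: 10.6
tool_pos: [0.5577, 0.029, 0.1953]
eef_rot: [0.0, 0.996, 0.09, 0.0]
contact_force: [3.9, -1.1, 0.5]
gripper_width: 0.001
grasp_force: 1.7
```

```bash
python3 st.py
```

```text
t 10.6 tcp [0.5577 0.029  0.1953] brake-rel to pin mm 44.2 -99.3 toolx yaw 10.31 zaxis [ 0. -0. -1.] F trolley 3.5 -2.02 0.49 grip 0.001 [ 0.03  0.32  1.66 -0.    1.16  1.42]
```

Emit:
{"method": "carry_out", "body": {"series": [[[0, 0, -0.0127], [0.0025, -0.0014, 0], 1], [[0, 0, -0.0127], [0.0025, -0.0014, 0], 1], [[0, 0, -0.0127], [0.0025, -0.0014, 0], 1], [[0, 0, -0.0127], [0.0025, -0.0014, 0], 1], [[0, 0, 0], [0.005, 0, 0], 1], [[0, 0, 0], [0.009, 0, 0], 1], [[0, 0, 0], [0.009, 0, 0], 1], [[0, 0, 0], [0, 0, 0], 1]]}}

```text
time_s: 11.27
tool_pos: [0.5814, 0.0395, 0.1948]
eef_rot: [-0.0, 0.992, 0.129, -0.0]
contact_force: [1.0, -0.1, -0.7]
gripper_width: -0.0
grasp_force: 0.0
```

```bash
python3 st.py
```

```text
t 11.27 tcp [0.5814 0.0395 0.1948] brake-rel to pin mm 69.8 -95.2 toolx yaw 14.78 zaxis [-0.001  0.    -1.   ] F trolley 0.92 -0.34 -0.65 grip -0.0 [0.05 0.36 1.6  0.   1.18 1.36]
```

The fingers are clear of the lever. Raise, go back over the bar, and check.

Emit:
{"method": "carry_out", "body": {"series": [[[0, 0, 0], [0, 0, -0.03], 1], [[0, 0, 0], [0, 0, -0.04], 1], [[0, 0, 0], [0, 0, -0.04], 1], [[0, 0, 0], [0, 0, -0.04], 1], [[0, 0, 0], [0, 0, -0.04], 1], [[0, 0, 0], [0, 0, 0], 1], [[0, 0, 0], [-0.03, 0.03, 0], 1], [[0, 0, 0], [-0.03, 0.03, 0], 1]]}}

```text
time_s: 11.93
tool_pos: [0.5484, -0.0155, 0.3373]
eef_rot: [-0.0, 0.992, 0.13, -0.0]
contact_force: [0.1, -0.5, -0.3]
gripper_width: 0.001
grasp_force: 0.0
```

Emit:
{"method": "carry_out", "body": {"series": [[[0, 0, 0], [-0.03, 0.03, 0], 1], [[0, 0, 0], [-0.03, 0.03, 0], 1], [[0, 0, 0], [-0.03, 0.03, 0], 1], [[0, 0, 0], [-0.03, 0.03, 0], 1], [[0, 0, 0], [-0.03, 0.03, 0], 1], [[0, 0, 0], [-0.03, 0.03, 0], 1], [[0, 0, 0], [-0.03, 0.03, 0], 1], [[0, 0, 0], [-0.03, 0.03, 0], 1]]}}

```text
time_s: 12.6
tool_pos: [0.419, -0.2366, 0.3373]
eef_rot: [-0.0, 0.992, 0.129, -0.001]
contact_force: [0.5, -0.2, 0.1]
gripper_width: 0.002
grasp_force: 0.0
```

Emit:
{"method": "carry_out", "body": {"series": [[[0, 0, 0], [-0.02, 0.03, 0], 1], [[0, 0, 0], [-0.02, 0.03, 0], 1], [[0, 0, 0], [0, 0, 0], 1], [[0, 0, 0], [0, 0, 0], 1], [[0, 0, 0], [0, 0, 0], 1], [[0, 0, 0], [0, 0, 0], 1]]}}

```text
time_s: 13.1
tool_pos: [0.4031, -0.286, 0.3376]
eef_rot: [-0.0, 0.992, 0.129, -0.0]
contact_force: [0.3, 0.1, 0.1]
gripper_width: -0.002
grasp_force: 0.0
```

```bash
python3 st.py; python3 - <<'E'
from h import *
d=snap('top','top9')
P=cloud(d); Q=cloud(dict(np.load('pics/top0.npz')))
for n,p in dict(lever=(255,222),ball=(283,216),jar=(172,268),carton=(258,160)).items(): print(n,(P[p[1],p[0]]-Q[p[1],p[0]]).round(4))
E
```

```text
t 13.1 tcp [ 0.4031 -0.286   0.3376] brake-rel to pin mm -185.7 -364.3 toolx yaw 14.83 zaxis [-0.     0.001 -1.   ] F trolley 0.35 0.04 0.12 grip -0.002 [-0.64  0.14  1.54  0.    1.46  0.67]
lever [-0.     -0.      0.0002]
ball [ 0.0001  0.     -0.0007]
jar [ 0.      0.     -0.0001]
carton [ 0.0003  0.0001 -0.0009]
```

View pics/top9.png

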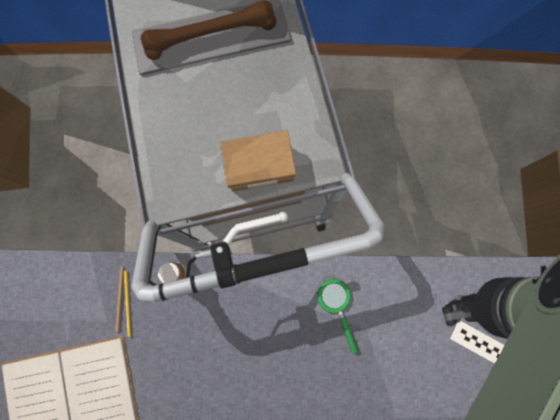

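The lever is fully out again, with the ball back at (283,216). The jar, lens and carton haven't moved, and the arm is clear.

```bash
python3 -c "
from workcell import bot
print(bot.finish_job())"
```

```text
the job is handed in; nothing more can be done
None
```

I pressed the brake lever in past its bite, held it at about 17 N for two seconds, let it fully out along its arc and moved the arm clear with nothing else disturbed; the job is handed in (no verdict was returned).

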